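# Let the green-labelled spice jar out of the two-lane dispenser

## Robot

A 7-joint arm with a two-finger parallel gripper is mounted at the origin on a cart in front of the work surface, level with it; the furniture and walls round the work are solid. World frame = base frame: x ahead of the robot, y to its left, z up, the work surface at z = 0. Lengths are in m, angles in rad, forces in N, time in s.
With the tool pointing down it reaches from about 0.4 to 0.85 m from the base axis. Payload 4.5 kg.
Tool frame: the origin (TCP) lies at the very end of the fingers, on their centre line; the grasp point (between the pads) lies 19 mm behind it (r.grip_point_offset is the distance from the TCP to the grasp point, in m); z points along the fingers, y is the line along which they close (so a half turn about z gives the same grasp; the last joint's range is limited). The gripper opens to 88 mm and grips with 3 to 60 N. Pads are 18 mm wide; open, the fingers measure 123 mm over their backs; the gripper's body (75 mm by 187 mm) begins 45 mm behind the grasp point.
Start: joints at [1.223, 0.689, -0.195, 1.565, 0.157, 0.902, -0.215], TCP at [0.233, -0.58, 0.2] pointing down, gripper open.
Joint ranges: [-3.01, 3.01], [-0.46, 2.08], [-1.47, 1.51], [0.13, 2.56], [-1, 4.14], [0.04, 2.09], [-2.66, 2.66]. Speed limits (rad/s): [2.57, 2.57, 3.14, 3.14, 3.14, 3.14, 3.14].

## Interface

Orientations are given as a unit quaternion [x, y, z, w].
In Python, from plant import r gives the robot as it stands.
- The arm moves only by the tool carry_out, never from a script. Its argument "rows" is a list of rows, each a list of 3 entries, a list of its own where there are three numbers: the shift along the tool's x, y, z in cm, then the turn, a rotation vector about the tool's x, y, z in degrees, then the closure, from 0 (fully open) to 1 (shut). A call has 1 to 12 rows; each row is the pose to reach, as a shift and turn from the pose commanded when the call began, along the tool's axes at that moment; what a row does not reach only later rows make up. A row lasts 1/10 s, in which the tool goes at most 50 mm and 8.59 degrees, less where a joint would pass 70% of its speed; a pose out of reach is approached as far as the arm can. A call with a gripper value outside its range is refused whole. The fingers move at their own pace and stop on an object; "newtons" is the grip in N (left out, the last holds). Time passes only in rows, so rows that repeat a pose let the fingers close. It gives the time, the measured TCP pose, the force, the opening and the grip force at its end, in the units of the state.
- r.get_state(): the state, without advancing time (a new reading comes with each control period).
- r.snapshot(name): name is "scene" or "top" or "wrist"; returns a dict with "image" (420x560x3 uint8, red, green, blue), "fx", "fy", "cx", "cy" (pixels), "pose" (4x4, takes a point from camera to world coordinates). Camera axes: x right, y up, looking along -z (the intrinsics and any distortion apply to the point x, -y, -z); pixel columns grow to the right and rows downward; lengths in m; the calibration is good to about 2 mm. A picture is of the moment at which its call begins. There is no depth.
- r.finish_job(): hands the job in; it is judged then, once.
The state is a dict: "clock": time; "q": joint angles; "qd": joint speeds; "joint_torque": joint torques, N m; "tool_pos": TCP position; "eef_rot": TCP orientation; "contact_force": force on the tool from outside, world axes, zero at the start; "moment": the same for the moment, N m; "opening": opening from 0.0 (shut) to 1.0 (fully open); "finger_force": force on a finger pad.
Only numpy, scipy, OpenCV 4.12 (cv2) and the standard library are available. Lean on these libraries where they do the work, as an engineer would, in place of code of your own. Each camera call takes 0.05 s, during which the arm holds its last target. There are 200 camera calls.

## Task

Let the spice jar with the green label out of its lane of the spice dispenser: press down the front paddle of that lane to lift its gate, keep the paddle down until the jar has rolled down to rest against the front fence, then let the paddle come back up so the gate shuts. Only press the paddle, do not grip it; do not touch either jar, leave the other lane's paddle alone so the black-labelled jar stays behind its gate, and do not disturb the things standing around.

Things in the scene. Friction and masses are not known exactly. Their poses are not given: they have to be found in the camera images.
- dispenser: wooden two-lane spice-jar dispenser fixed to the worktop, 248 deep (x) x 240 wide (y), walls 88 mm high, 115 at the axle, 48 at the front. Origin on the worktop, 135 mm behind its front face, midway between its sides; x to its rear (away from the robot), y to its left lane. Lanes at y = +0.0585 and -0.0585, 111 mm wide; floor slopes 0.16 rad down to a 40 mm front fence.
- green_jar: glass spice jar, 45 mm across, 106 mm long, green label and red cap, lying across one of the lanes. Origin at the centre of its foot, its z along the jar to the cap
- dark_jar: same jar with a black and orange label, also with a red cap, in the other lane. Origin at the centre of its foot, its z along the jar to the cap
- green_jar_center (a point): centre of the green-labelled jar. Waiting behind its gate it lies at about x = +0.065 in the dispenser's frame; let out, it rests against the front fence at about x = -0.107, below the paddle
- dark_jar_center (a point): centre of the black-labelled jar
- paddle_left (a point): middle of the top of the left lane's orange paddle (28 mm deep, 40 wide), 74 mm in front of its lever's axle. Up: 124 mm above the worktop, front edge tilted up 0.26 rad. At the stop it is 38 mm lower, tilted down, moved under 4 mm sideways. Pressing takes 1.5 N at first, 3 N at the stop, then rigid. Free space above; when down it stays clear of a jar lying under it.
- paddle_right (a point): the same point of the right lane's paddle. (Wall cabinets hang over the rear of the worktop, from about x = 0.62 m on in the robot's frame, 0.53 m above it: keep the wrist in front of them when swinging across.)
- lever_left (a joint): the left lever's turn: 0 with the gate shut (paddle up, where a spring and its weight keep it), growing as the front paddle is pressed down, stop at 0.50. At about 0.35 the gate clears a jar beneath it. The spring and its weight return it to 0 when released.
- lever_right (a joint): the right lever's turn: 0 with the gate shut (paddle up, where a spring and its weight keep it), growing as the front paddle is pressed down, stop at 0.50. At about 0.35 the gate clears a jar beneath it. The spring and its weight return it to 0 when released.
- tomato_1: red tomato, 75 mm across; a bystander. Origin at the middle of its underside
- lemon_1: yellow lemon, 78 mm long; a bystander. Origin at the middle of its underside
- tin_1: small food tin, 75 mm across, 58 mm high; a bystander. Origin at the middle of its underside
- mug_1: white dotted mug, 93 mm high, 127 mm with its handle; a bystander. Origin at the middle of its underside
- kitchen_timer: white round kitchen timer with a red grip, 66 mm across, 52 mm high; a bystander. Origin at the middle of its underside
- garlic_1: garlic bulb, 53 mm across; a bystander. Origin at the middle of its underside
Things that resemble listed ones, but are neither listed nor needed, are in the scene too. Leave any pink or turquoise look-alike of the dark_jar alone.

How it is judged:
On the way, in this order (a step that is already met when the one before it is completed fails the run):
1. the paddle of the green-labelled jar's lane is pressed down and its gate is up (((y of green_jar_center in the frame of dispenser above 0 m and value of joint lever_left above 0.25 rad) or (y of green_jar_center in the frame of dispenser below 0 m and value of joint lever_right above 0.25 rad))).
2. the jar has rolled down to the front fence while the paddle is still held down (x of green_jar_center in the frame of dispenser below -0.085 m and z of green_jar_center in the frame of dispenser below 0.045 m and value of joint any of lever_left, lever_right above 0.25 rad), for 0.2 s.
At the end, for the whole second after the job is handed in: The green-labelled jar lies at rest across its lane against the front fence (centre more than 85 mm in front of the dispenser's origin and under 45 mm high), both levers are back within 0.03 rad of shut, and the black-labelled jar is still behind its gate (x of green_jar_center in the frame of dispenser between -0.13 and -0.085 m and z of green_jar_center in the frame of dispenser below 0.045 m and y of green_jar_center in the frame of dispenser between -0.115 and 0.115 m and angle between green_jar's own z axis and vertical between 1.39 and 1.75 rad and linear speed of green_jar below 0.02 m/s and x of dark_jar_center in the frame of dispenser above 0.05 m and value of joint each of lever_left, lever_right below 0.03 rad); the robot touches nothing.
It fails at once if the other lane's paddle is pressed (more than 0.12 rad) ((y of green_jar_center in the frame of dispenser above 0 m and value of joint lever_right above 0.12 rad) or (y of green_jar_center in the frame of dispenser below 0 m and value of joint lever_left above 0.12 rad)).
It fails at once if a jar is touched by the robot (contact force between any of the fingers, the arm and green_jar above 0.5 N or contact force between any of the fingers, the arm and dark_jar above 0.5 N).
It fails at once if a jar is lifted out of its lane (height (world z) of any of green_jar_center, dark_jar_center above 0.1 m).
It fails at once if the paddle is gripped: the fingers reach down on either side of it ((horizontal distance between the grasp point and paddle_left below 0.04 m and z of the grasp point in the frame of paddle_left below 0.004 m and contact force between the fingers and dispenser above 0.5 N) or (horizontal distance between the grasp point and paddle_right below 0.04 m and z of the grasp point in the frame of paddle_right below 0.004 m and contact force between the fingers and dispenser above 0.5 N)).
It fails at once if something standing around is moved more than 20 mm (distance of any of tomato_1, lemon_1, tin_1, mug_1, kitchen_timer, garlic_1 from where it was at the start of the episode above 0.02 m).
It also fails if it takes over 38 s, if anything falls off the work surface, if the arm or the gripper's body presses on something with over 40 N, if the wrist force passes 120 N, or if a joint passes its speed limit or range.

## Working session

There is one attempt and no reset: what is moved stays moved. The work goes in short steps, Python scripts to look and compute and a tool call to move; the robot and the scene stay as the last step left them, time stands still between calls to the robot, and variables do not carry over. Pictures are saved under pics/ and viewed, at most 10 in all, crops included, and the job is handed in when it is done.

Besides the shell and the picture viewer there is one more tool, called after ">>>" as a command line: name --argument value ..., lists and objects as JSON in quotes. carry_out: Moves the arm, as the interface text tells. Its arguments: {"type":"object","properties":{"rows":{"type":"array"},"newtons":{"type":"number"}},"required":["rows"]}

```bash
mkdir -p pics
python3 - <<'E'
from plant import r
import cv2
for n in("scene","top"):
    s=r.snapshot(n); cv2.imwrite(f"pics/{n}0.png",s["image"][...,::-1])
    print(n,s["fx"],s["fy"],s["cx"],s["cy"],s["pose"].round(3).tolist(),[k for k in s])
st=r.get_state();print(st["clock"],st["tool_pos"],st["eef_rot"],st["contact_force"])
E
```

```text
scene 440.41093370861546 440.41093370861546 280.4256885250051 212.24373398338807 [[-0.766, 0.564, -0.308, 0.134], [-0.643, -0.669, 0.374, 0.504], [0.005, 0.484, 0.875, 1.237], [0.0, 0.0, 0.0, 1.0]] ['image', 'fx', 'fy', 'cx', 'cy', 'pose']
top 451.06145257121005 451.06145257121005 276.2405556463266 210.65622604263154 [[-0.022, 0.993, -0.116, 0.395], [-1.0, -0.023, 0.0, 0.029], [-0.002, 0.116, 0.993, 1.46], [0.0, 0.0, 0.0, 1.0]] ['image', 'fx', 'fy', 'cx', 'cy', 'pose']
0.1 [ 0.23260355 -0.57944687  0.19970768] [ 9.81826094e-01  1.89781138e-01 -2.08362968e-04 -7.72775746e-04] [-0.03236214 -0.26126253  0.70631214]
```

View pics/scene0.png

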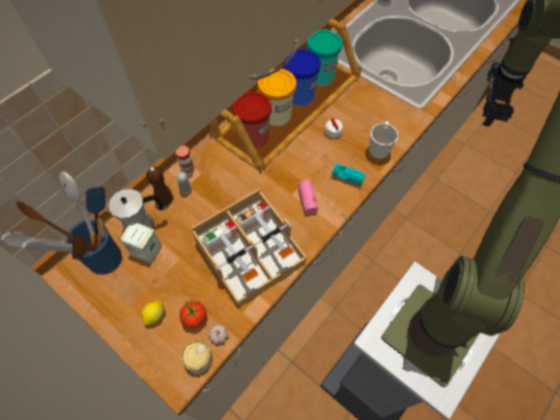

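View pics/top0.png

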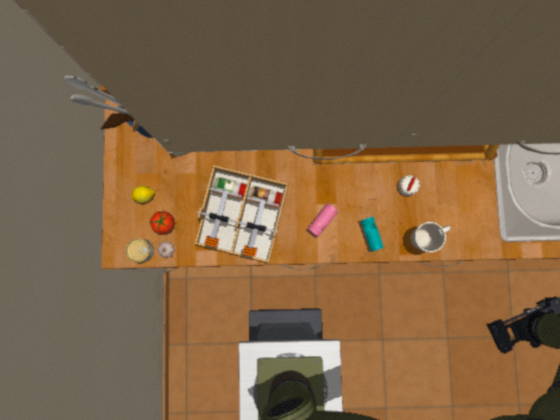

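```bash
cat > h.py <<'E'
import numpy as np,cv2
from plant import r
def ray(s,u,v):
    P=s["pose"];d=P[:3,:3]@np.array([(u-s["cx"])/s["fx"],-(v-s["cy"])/s["fy"],-1.]);return P[:3,3],d
def onz(s,u,v,z):
    o,d=ray(s,u,v);return o+d*(z-o[2])/d[2]
def orange(s,x0,y0,x1,y1):
    h=cv2.cvtColor(s["image"],cv2.COLOR_RGB2HSV);m=cv2.inRange(h,(5,190,120),(16,255,255))
    k=np.zeros_like(m);k[y0:y1,x0:x1]=m[y0:y1,x0:x1]
    n,l,st,c=cv2.connectedComponentsWithStats(k);return [(st[i].tolist(),c[i].round(1).tolist()) for i in range(1,n) if st[i][4]>12]
E
python3 - <<'E'
from h import *
t=r.snapshot("top");s=r.snapshot("scene")
for c,b in((t,(190,160,292,268)),(s,(190,185,310,305))):
    for st,p in orange(c,*b): print(st,p,onz(c,*p,.124).round(4))
# dispenser rim corners (top view eyeball), walls at 0.088 rear
for p in((214,167),(286,184)): print(onz(t,*p,.088))
a=cv2.resize(t["image"][160:270,190:295],None,fx=4.0,fy=4.0,interpolation=cv2.INTER_CUBIC)
b=cv2.resize(s["image"][190:300,190:305],None,fx=3.2,fy=4.0,interpolation=cv2.INTER_CUBIC)
cv2.imwrite("pics/crop.png",np.hstack([a,b])[...,::-1])
E
```

```text
[190, 160, 33, 107, 925] [197.6, 198.9] [0.5921 0.2635 0.124 ]
[256, 160, 19, 19, 292] [265.6, 168.1] [0.6813 0.0582 0.124 ]
[206, 237, 12, 10, 83] [211.2, 241.7] [0.4633 0.2235 0.124 ]
[270, 239, 22, 25, 147] [277.0, 253.3] [0.4247 0.0296 0.124 ]
[198, 246, 11, 4, 17] [201.9, 248.2] [0.4447 0.2511 0.124 ]
[243, 246, 13, 10, 84] [249.0, 251.2] [0.4327 0.1121 0.124 ]
[218, 252, 9, 14, 84] [221.1, 258.2] [0.414  0.1946 0.124 ]
[227, 254, 7, 7, 19] [230.3, 257.4] [0.4158 0.1675 0.124 ]
[192, 185, 43, 24, 474] [214.5, 195.5] [0.7109 0.1106 0.124 ]
[278, 185, 20, 9, 58] [287.9, 188.1] [ 0.5618 -0.0489  0.124 ]
[268, 187, 4, 4, 13] [269.6, 188.6] [ 0.6024 -0.0124  0.124 ]
[285, 207, 13, 10, 77] [291.4, 211.3] [0.5037 0.0056 0.124 ]
[190, 235, 45, 70, 1248] [203.6, 281.4] [0.5471 0.3209 0.124 ]
[303, 244, 7, 8, 21] [305.7, 248.0] [0.3999 0.07   0.124 ]
[280, 247, 12, 10, 63] [285.5, 251.9] [0.4352 0.115  0.124 ]
[243, 270, 14, 10, 72] [249.8, 274.8] [0.4657 0.228  0.124 ]
[262, 290, 12, 14, 67] [267.2, 296.7] [0.3904 0.2439 0.124 ]
[0.69612535 0.21875852 0.088     ]
[ 0.63763918 -0.00294983  0.088     ]
```

View pics/crop.png

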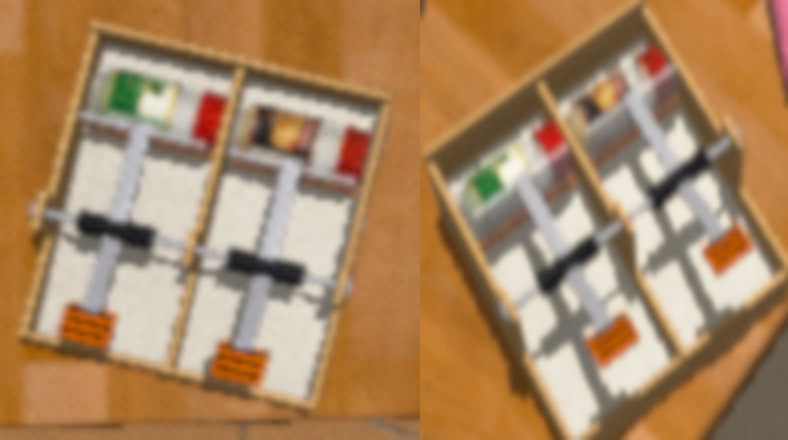

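The lookalikes on the worktop are: 
- Green-labelled jar at top-view (230,185), in the left lane. 
- Black and orange jar at (262,193), in the right lane. 
- Pink jar at (322,220) and turquoise jar at (372,234), both loose on the worktop.

The crop confirms the green label is in the left lane. I'll press the left paddle, at top-view (211,242), which is about (0.4645, 0.226) in world coordinates.

>>> carry_out --rows '[[[34,-29.5,-5],[0,0,0],1],[[34,-29.5,-5],[0,0,0],1],[[34,-29.5,-5],[0,0,0],1],[[34,-29.5,-5],[0,0,0],1],[[34,-29.5,-5],[0,0,0],1],[[34,-29.5,-5],[0,0,0],1],[[34,-29.5,-5],[0,0,0],1],[[34,-29.5,-5],[0,0,0],1],[[34,-29.5,-5],[0,0,0],1],[[34,-29.5,-5],[0,0,0],1],[[34,-29.5,-5],[0,0,0],1]]' --newtons 10

```text
clock: 1.3
tool_pos: [0.4391, -0.1783, 0.2505]
eef_rot: [0.981, 0.192, 0.0, 0.0]
contact_force: [-0.9, -0.3, -0.1]
opening: 0.028
finger_force: 0.0
```

```bash
python3 -c "
from h import *
s=r.get_state();print(s['clock'],s['q'].round(2) if hasattr(s['q'],'round') else s['q'],s['tool_pos'],s['eef_rot'],s['opening'])"
```

```text
1.3 [ 0.43  0.43 -0.2   1.94  0.12  0.79 -1.03] [ 0.4390615  -0.17827477  0.25053097] [9.81468241e-01 1.91624820e-01 1.30424380e-04 6.60077700e-05] 0.028394423519260574
```

>>> carry_out --rows '[[[17.5,-36.5,0],[0,0,20],1],[[17.5,-36.5,0],[0,0,20],1],[[17.5,-36.5,0],[0,0,20],1],[[17.5,-36.5,0],[0,0,20],1],[[17.5,-36.5,0],[0,0,20],1],[[17.5,-36.5,0],[0,0,20],1],[[17.5,-36.5,5],[0,0,20],1],[[17.5,-36.5,5],[0,0,20],1],[[17.5,-36.5,5],[0,0,20],1],[[17.5,-36.5,5],[0,0,20],1],[[17.5,-36.5,5],[0,0,20],1],[[17.5,-36.5,5],[0,0,20],1]]'

```text
clock: 2.5
tool_pos: [0.4658, 0.2211, 0.2008]
eef_rot: [1.0, 0.014, 0.0, 0.001]
contact_force: [-0.1, 0.4, -0.7]
opening: 0.007
finger_force: 0.0
```

Run:
```python
from h import *
s=r.get_state();print(s['clock'],np.round(s['q'],2),s['tool_pos'],s['eef_rot'],s['contact_force'])
w=r.snapshot("wrist");print(w["fx"],w["cx"],w["cy"],w["pose"].round(3).tolist())
for st,p in orange(w,0,0,560,420): print(st,p,onz(w,*p,.124).round(4))
cv2.imwrite("pics/w1.png",w["image"][...,::-1])
```

```text
2.5 [-0.47  0.54 -0.1   1.89  0.09  0.71 -2.16] [0.46578412 0.22113217 0.20083753] [9.99899869e-01 1.41213956e-02 3.14175018e-04 8.59659123e-04] [-0.06170127  0.38300183 -0.70081484]
355.4677698406379 281.6302577645108 208.37717095627653 [[0.028, 0.964, 0.265, 0.534], [-1.0, 0.026, 0.01, 0.222], [0.003, -0.265, 0.964, 0.386], [0.0, 0.0, 0.0, 1.0]]
[181, 0, 3, 11, 20] [182.0, 5.2] [0.5988 0.2884 0.124 ]
[166, 7, 8, 15, 70] [169.5, 14.3] [0.5931 0.297  0.124 ]
[143, 8, 10, 24, 120] [146.9, 18.0] [0.5905 0.3121 0.124 ]
[154, 9, 7, 8, 29] [156.7, 12.1] [0.5942 0.3053 0.124 ]
[232, 25, 7, 6, 20] [235.2, 27.2] [0.5866 0.2535 0.124 ]
[186, 30, 5, 9, 21] [187.7, 33.7] [0.5817 0.2854 0.124 ]
[159, 50, 9, 9, 38] [162.5, 53.8] [0.5687 0.3031 0.124 ]
[183, 60, 4, 8, 16] [184.6, 63.3] [0.5631 0.2883 0.124 ]
[100, 71, 8, 5, 17] [102.5, 73.5] [0.5549 0.3452 0.124 ]
[219, 70, 4, 12, 14] [220.1, 75.0] [0.5562 0.2641 0.124 ]
[93, 75, 9, 6, 21] [96.2, 78.0] [0.5518 0.3499 0.124 ]
[176, 80, 3, 6, 15] [177.1, 82.1] [0.5507 0.294  0.124 ]
[110, 83, 7, 6, 18] [112.8, 85.3] [0.5473 0.3389 0.124 ]
[66, 89, 1
[... 182 characters left out ...]
34] [157.2, 106.1] [0.5343 0.3089 0.124 ]
[67, 109, 15, 25, 175] [74.9, 118.3] [0.5243 0.368  0.124 ]
[216, 113, 9, 8, 29] [220.7, 116.7] [0.5282 0.2642 0.124 ]
[88, 114, 14, 23, 158] [93.5, 124.2] [0.5205 0.3553 0.124 ]
[223, 118, 5, 18, 27] [224.7, 126.1] [0.5218 0.2614 0.124 ]
[152, 121, 9, 15, 77] [155.4, 127.4] [0.5195 0.3111 0.124 ]
[85, 130, 4, 6, 14] [86.7, 132.6] [0.5145 0.3608 0.124 ]
[107, 132, 11, 6, 23] [112.6, 134.0] [0.514  0.3423 0.124 ]
[74, 135, 13, 6, 21] [80.4, 136.9] [0.5113 0.3657 0.124 ]
[167, 143, 7, 6, 21] [169.6, 146.2] [0.5064 0.3017 0.124 ]
[248, 179, 57, 47, 1036] [274.5, 202.3] [0.4663 0.2244 0.124 ]
[391, 221, 54, 45, 1072] [416.1, 244.0] [0.4355 0.1124 0.124 ]
```

View pics/w1.png

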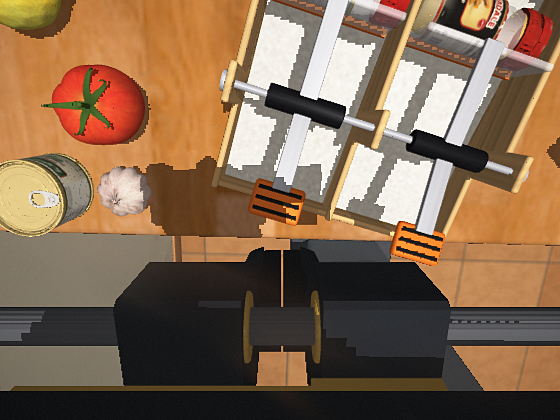

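The wrist view shows the left paddle at (275,202), which gives world (0.466, 0.224). The right paddle is at (416,244), and the fingers sit right above the left one. Next I'll press down.

>>> carry_out --rows '[[[0,-0.3,3],[0,0,0],1],[[0,-0.3,6],[0,0,0],1],[[0,-0.3,7],[0,0,0],1],[[0,-0.3,8],[0,0,0],1],[[0,-0.3,9],[0,0,0],1],[[0,-0.3,9.5],[0,0,0],1],[[0,-0.3,10],[0,0,0],1],[[0,-0.3,10.4],[0,0,0],1],[[0,-0.3,10.7],[0,0,0],1],[[0,-0.3,10.9],[0,0,0],1],[[0,-0.3,10.9],[0,0,0],1],[[0,-0.3,10.9],[0,0,0],1]]'

```text
clock: 3.75
tool_pos: [0.4649, 0.2274, 0.0915]
eef_rot: [1.0, 0.016, 0.0, -0.0]
contact_force: [0.2, 0.1, -0.2]
opening: 0.008
finger_force: 0.0
```

Run:
```python
from h import *
w=r.snapshot("wrist")["image"];t=r.snapshot("top")["image"]
a=cv2.resize(t[160:270,190:295],(400,420),interpolation=cv2.INTER_CUBIC)
cv2.imwrite("pics/p2.png",np.hstack([a,cv2.resize(w,(400,300))[:,:].copy() if 0 else w[:, 160:560]])[...,::-1])
```

```text
(no output)
```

View pics/p2.png

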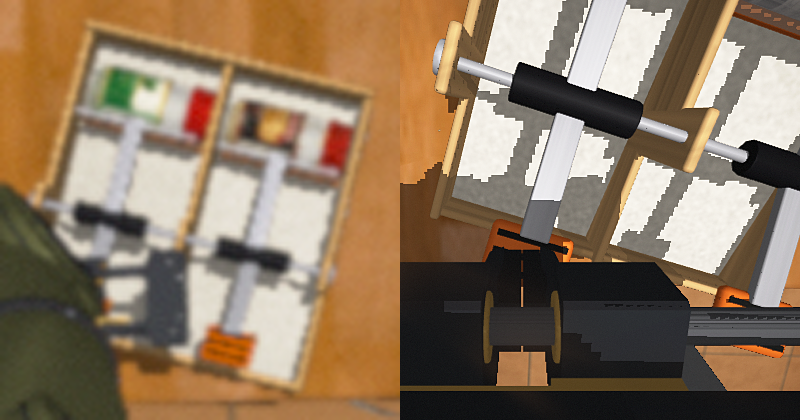

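The wrist view suggests the left paddle is down under the fingers, but the jar is still behind its gate. The force reading gives no clear answer, so I'll hold here and measure the green patch and the paddle.

>>> carry_out --rows '[[[0,0,0],[0,0,0],1],[[0,0,0],[0,0,0],1],[[0,0,0],[0,0,0],1],[[0,0,0],[0,0,0],1],[[0,0,0],[0,0,0],1]]'

```text
clock: 4.35
tool_pos: [0.4648, 0.2273, 0.0914]
eef_rot: [1.0, 0.016, 0.0, 0.0]
contact_force: [-0.4, 0.5, -0.0]
opening: 0.005
finger_force: 0.0
```

Run:
```python
from h import *
s=r.get_state();print(s['clock'],s['tool_pos'],s['contact_force'],s['moment'],s['joint_torque'])
S=r.snapshot("scene")
t=S["image"]
a=cv2.resize(t[170:310,180:320],None,fx=4,fy=4,interpolation=cv2.INTER_CUBIC)
cv2.imwrite("pics/p3.png",a[...,::-1])
print(orange(S,236,230,300,305))
```

```text
4.35 [0.46480603 0.22734599 0.09140944] [-0.38731308  0.54317407 -0.02141738] [0.0486074  0.03871768 0.0256682 ] [ 2.12536634e-04 -4.72669244e+01  3.86369303e-01 -8.36593330e+00
  1.93131290e-02 -6.99049816e-02 -3.03770662e-07]
[([280, 248, 12, 9, 61], [285.4, 252.0]), ([264, 296, 7, 5, 16], [267.3, 297.8])]
```

View pics/p3.png

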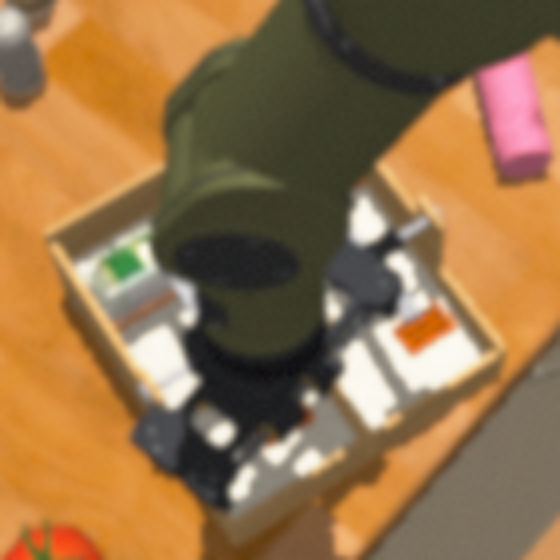

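Run:
```python
from h import *
t=r.snapshot("top");s=r.snapshot("scene");w=r.snapshot("wrist")
P1=np.array([[.028,.964,.265,.534],[-1,.026,.01,.222],[.003,-.265,.964,.386],[0,0,0,1]])
w0=dict(w,pose=P1)
def tri(l):
    A=np.zeros((3,3));b=np.zeros(3)
    for c,p in l:
        o,d=ray(c,*p);d=d/np.linalg.norm(d);M=np.eye(3)-np.outer(d,d);A+=M;b+=M@o
    return np.linalg.solve(A,b).round(4)
L=[(t,(211.2,241.7)),(s,(249.8,274.8)),(w0,(274.5,202.3))];R=[(t,(249,251.2)),(s,(285.5,251.9)),(w0,(416.1,244))]
for l in(L,R): print(tri(l),tri(l[:2]),tri(l[1:]),tri(l[::2]))
print([x for x in orange(w,150,180,560,420)]);print(w["pose"].round(3).tolist())
i=np.linalg.inv(w["pose"])
for z in(.0915,.105,.124):
    for n,p in(("L",(.466,.2245)),("R",(.4345,.1125))):
        q=i@np.r_[p,z,1];print(n,z,w["cx"]+w["fx"]*q[0]/-q[2],w["cy"]-w["fy"]*q[1]/-q[2])
cv2.imwrite("pics/w4.png",cv2.resize(w["image"][170:300,200:400],None,fx=4,fy=4)[...,::-1])
```

```text
[0.4653 0.2253 0.1185] [0.4654 0.2255 0.1183] [0.4662 0.226  0.1204] [0.4638 0.225  0.1133]
[0.4345 0.1127 0.1217] [0.4344 0.1132 0.1212] [0.4356 0.1136 0.1233] [0.4336 0.1117 0.1202]
[([242, 220, 58, 42, 743], [265.7, 238.0]), ([309, 235, 25, 27, 316], [322.3, 247.4]), ([476, 286, 33, 21, 402], [490.5, 296.4]), ([539, 302, 13, 5, 41], [544.2, 304.7]), ([493, 345, 53, 13, 300], [522.2, 350.0])]
[[0.032, 0.964, 0.265, 0.533], [-0.999, 0.031, 0.01, 0.228], [0.001, -0.266, 0.964, 0.276], [0.0, 0.0, 0.0, 1.0]]
L 0.0915 283.36359714949134 236.11779637117843
R 0.0915 475.39783190001157 293.3991707620604
L 0.105 283.51256653903556 245.06676408219863
R 0.105 488.5412451406386 305.7874651312894
L 0.124 283.7621652237143 260.06078786612807
R 0.124 510.3720415425448 326.36403281505943
```

View pics/w4.png

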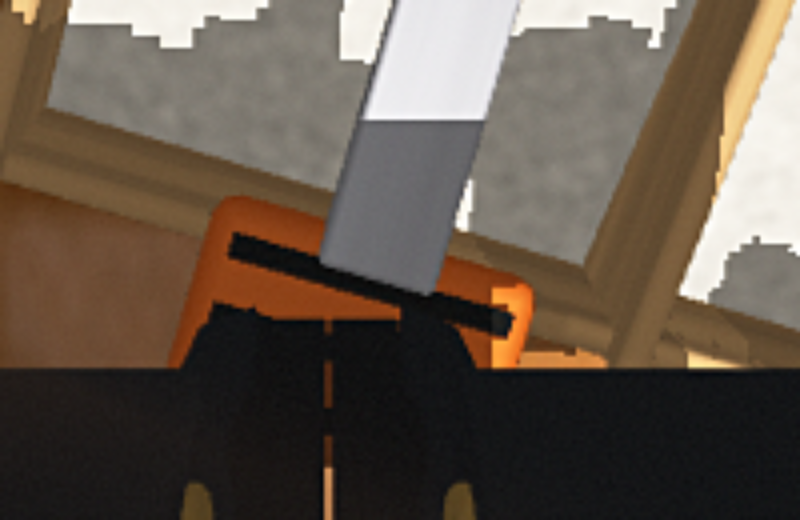

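```bash
python3 - <<'E'
from h import *
a=cv2.imread("pics/w1.png");b=r.snapshot("wrist")["image"][...,::-1]
for im in(a,b):
    g=im.max(2)
    for u in(262,272,290,300): print(u,g[236:266,u].tolist())
    for v in (250,254,260,270,285): x=np.where(g[v,220:345]<45)[0]+220;print(v,x.min(),x.max(),len(x))
E
python3 -c "
from plant import r
print([k for k in dir(r) if k[0]!='_'],r.grip_point_offset)"
```

```text
262 [213, 171, 205, 200, 201, 200, 200, 199, 199, 206, 209, 10, 19, 19, 20, 21, 21, 23, 22, 25, 25, 24, 25, 26, 24, 27, 22, 23, 25, 23]
272 [223, 180, 194, 193, 195, 197, 195, 198, 201, 200, 199, 201, 205, 219, 4, 17, 14, 19, 19, 18, 19, 18, 19, 17, 21, 18, 24, 21, 20, 20]
290 [199, 186, 159, 52, 58, 59, 61, 64, 60, 63, 62, 62, 65, 67, 12, 16, 18, 19, 19, 17, 18, 17, 19, 15, 17, 16, 19, 18, 19, 18]
300 [204, 197, 164, 72, 96, 94, 36, 40, 43, 41, 36, 22, 24, 25, 21, 21, 23, 26, 22, 19, 20, 20, 18, 19, 18, 18, 17, 16, 20, 20]
250 254 311 54
254 249 315 64
260 247 318 69
270 220 344 117
285 220 344 122
262 [129, 148, 143, 142, 143, 140, 143, 143, 143, 147, 149, 23, 16, 23, 22, 23, 22, 21, 24, 21, 21, 23, 24, 22, 21, 25, 22, 23, 20, 22]
272 [18, 13, 37, 162, 146, 143, 141, 143, 142, 142, 141, 143, 149, 109, 16, 17, 15, 16, 17, 11, 21, 17, 20, 22, 17, 17, 17, 22, 18, 20]
290 [112, 112, 101, 14, 15, 18, 16, 25, 128, 146, 140, 142, 147, 106, 19, 19, 17, 20, 18, 17, 18, 18, 21, 20, 14, 19, 17, 18, 19, 18]
300 [105, 108, 108, 106, 105, 98, 15, 15, 18, 16, 15, 45, 42, 45, 23, 21, 18, 20, 23, 21, 18, 19, 19, 20, 22, 15, 15, 17, 18, 18]
250 252 327 72
254 249 314 66
260 246 317 70
270 220 344 123
285 220 344 123
['Unreachable', 'finish_job', 'get_state', 'grip_point_offset', 'snapshot'] 0.0187
```

Run:
```python
from h import *
out=[]
for n in("scene","top"):
    c=r.snapshot(n);im=cv2.imread(f"pics/{n}0.png");i=np.linalg.inv(c["pose"])
    tx=np.array([.928,.373,0]);ty=np.array([.373,-.928,0]);P=np.array([.2326,-.5794,.1997])
    def pr(X):
        q=i@np.r_[X,1];return np.array([c["cx"]+c["fx"]*q[0]/-q[2],c["cy"]-c["fy"]*q[1]/-q[2]])
    o=pr(P);x0,y0=(o-[50,60]).astype(int);x0=max(0,min(x0,460));y0=max(0,y0)
    cr=cv2.resize(im[y0:y0+100,x0:x0+100],(400,400),interpolation=cv2.INTER_CUBIC)
    cr=cv2.convertScaleAbs(cr,alpha=1.8)
    for h,col in((0,(0,255,0)),(.036,(0,0,255))):
        for sg in(-.053,.053):
            p=(pr(P+sg*ty+[0,0,h])-[x0,y0])*4;cv2.circle(cr,tuple(int(v) for v in p),3,col,-1)
    print(n,o,x0,y0);out.append(cr)
cv2.imwrite("pics/g.png",np.hstack(out))
```

```text
scene [482.31030435 121.22416087] 432 61
top [501.28332987 318.21420333] 451 258
```

View pics/g.png

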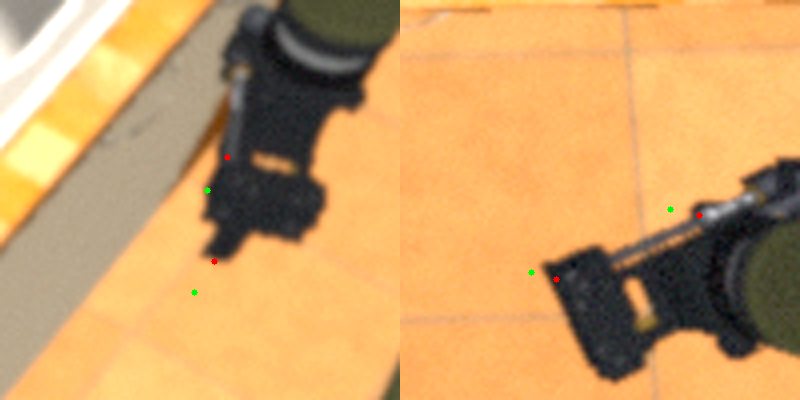

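The crop shows the real fingertip about 35 mm above the reported TCP: the red mark, drawn at +36 mm, sits on the tip, while the green mark at the reported TCP hangs in free air. That fits what I saw at the paddle, where it is still up and the force is zero. I'll lower in small steps and let the measured force tell me when there is contact.

>>> carry_out --rows '[[[0,0,0.3],[0,0,0],1],[[0,0,0.6],[0,0,0],1],[[0,0,0.9],[0,0,0],1],[[0,0,1.0],[0,0,0],1],[[0,0,1.0],[0,0,0],1]]'

```text
clock: 5.2
tool_pos: [0.4645, 0.2274, 0.0812]
eef_rot: [1.0, 0.017, -0.0, 0.0]
contact_force: [-1.1, 1.5, 1.3]
opening: 0.008
finger_force: 0.7
```

The force is now about 1.3 N, so the fingers are on the paddle. I'll keep pressing.

>>> carry_out --rows '[[[0,0,0.5],[0,0,0],1],[[0,0,1.0],[0,0,0],1],[[0,0,1.5],[0,0,0],1],[[0,0,2.0],[0,0,0],1],[[0,0,2.3],[0,0,0],1],[[0,0,2.5],[0,0,0],1],[[0,0,2.5],[0,0,0],1],[[0,0,2.5],[0,0,0],1]]'

```text
clock: 6.0
tool_pos: [0.4649, 0.2274, 0.0565]
eef_rot: [1.0, 0.016, 0.0, -0.0]
contact_force: [-1.8, 1.3, 3.0]
opening: 0.004
finger_force: 1.6
```

Run:
```python
from h import *
w=r.snapshot("wrist");t=r.snapshot("top")
a=cv2.resize(t["image"][160:270,190:295],(400,420),interpolation=cv2.INTER_CUBIC)
cv2.imwrite("pics/p5.png",np.hstack([a,w["image"][:,160:560]])[...,::-1])
```

```text
(no output)
```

View pics/p5.png

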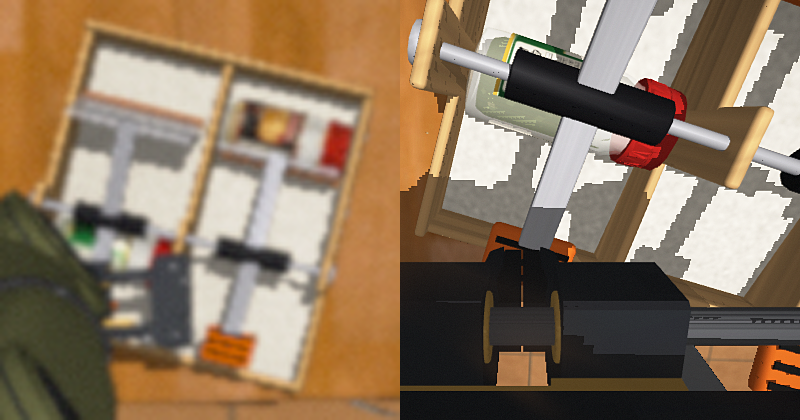

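The gate is up. The green jar has left the back of its lane and is rolling down under the axle, at about wrist (580,90). The black-labelled jar hasn't moved. I'll hold the paddle down until it settles.

>>> carry_out --rows '[[[0,0,0],[0,0,0],1],[[0,0,0],[0,0,0],1],[[0,0,0],[0,0,0],1],[[0,0,0],[0,0,0],1],[[0,0,0],[0,0,0],1],[[0,0,0],[0,0,0],1],[[0,0,0],[0,0,0],1],[[0,0,0],[0,0,0],1],[[0,0,0],[0,0,0],1],[[0,0,0],[0,0,0],1],[[0,0,0],[0,0,0],1],[[0,0,0],[0,0,0],1]]'

```text
clock: 7.3
tool_pos: [0.4648, 0.2273, 0.0564]
eef_rot: [1.0, 0.016, 0.0, 0.0]
contact_force: [-1.9, 0.2, 2.8]
opening: 0.002
finger_force: 1.6
```

>>> carry_out --rows '[[[0,0,0],[0,0,0],1],[[0,0,0],[0,0,0],1],[[0,0,0],[0,0,0],1],[[0,0,0],[0,0,0],1],[[0,0,0],[0,0,0],1],[[0,0,0],[0,0,0],1],[[0,0,0],[0,0,0],1],[[0,0,0],[0,0,0],1],[[0,0,0],[0,0,0],1],[[0,0,0],[0,0,0],1],[[0,0,0],[0,0,0],1],[[0,0,0],[0,0,0],1]]'

```text
clock: 8.5
tool_pos: [0.4648, 0.2273, 0.0564]
eef_rot: [1.0, 0.016, 0.0, 0.0]
contact_force: [-1.4, 0.8, 2.6]
opening: 0.004
finger_force: 1.6
```

Run:
```python
from h import *
# red cap + green label in left lane, fixed cameras
for n,b in(("top",(190,165,260,268)),("scene",(190,190,290,305))):
    for k in range(2):
        c=r.snapshot(n);hh=cv2.cvtColor(c["image"],cv2.COLOR_RGB2HSV)
        for nm,m in(("red",cv2.inRange(hh,(170,120,60),(180,255,255))|cv2.inRange(hh,(0,150,60),(3,255,255))),("green",cv2.inRange(hh,(45,90,40),(85,255,255)))):
            z=np.zeros_like(m);x0,y0,x1,y1=b;z[y0:y1,x0:x1]=m[y0:y1,x0:x1]
            N,l,st,ct=cv2.connectedComponentsWithStats(z)
            print(n,nm,[(ct[i].round(1).tolist(),int(st[i][4]),onz(c,*ct[i],.05).round(3).tolist()) for i in range(1,N) if st[i][4]>8])
cy=np.cos(-.265);sy=np.sin(-.265)
# dispenser origin from paddles' midpoint and lane spacing: paddle x_d = -0.135+? ; print axis
print(r.get_state()["clock"])
```

```text
top red [([228.1, 241.6], 10, [0.466, 0.181, 0.05])]
top green []
top red [([228.0, 242.1], 10, [0.465, 0.182, 0.05])]
top green []
scene red [([264.3, 275.5], 40, [0.455, 0.185, 0.05])]
scene green [([246.1, 290.3], 28, [0.465, 0.251, 0.05])]
scene red [([264.2, 275.5], 41, [0.455, 0.185, 0.05])]
scene green [([246.1, 290.3], 28, [0.465, 0.251, 0.05])]
8.7
```

The jar is at rest, with the cap and label stationary across pictures. It sits at dispenser x ≈ −0.11, against the fence, and the paddle has been held down for more than 2 s. Now I'll release straight up.

>>> carry_out --rows '[[[0,0,-0.8],[0,0,0],1],[[0,0,-1.6],[0,0,0],1],[[0,0,-2.4],[0,0,0],1],[[0,0,-3.2],[0,0,0],1],[[0,0,-4],[0,0,0],1],[[0,0,-6],[0,0,0],1],[[0,0,-10],[0,0,0],1],[[0,0,-14],[0,0,0],1],[[0,0,-14],[0,0,0],1],[[0,0,-14],[0,0,0],1],[[0,0,-14],[0,0,0],1],[[0,0,-14],[0,0,0],1]]'

```text
clock: 9.9
tool_pos: [0.4638, 0.2267, 0.1952]
eef_rot: [1.0, 0.016, -0.001, 0.001]
contact_force: [-0.1, -0.1, -0.5]
opening: 0.005
finger_force: 0.0
```

Run:
```python
from h import *
w=r.snapshot("wrist");t=r.snapshot("top")
for st,p in orange(w,230,150,560,300): print(st,p,onz(w,*p,.124).round(4))
a=cv2.resize(t["image"][160:270,190:295],(400,420),interpolation=cv2.INTER_CUBIC)
cv2.imwrite("pics/p6.png",np.hstack([a,w["image"][:,160:560]])[...,::-1])
```

```text
[255, 177, 58, 49, 1000] [280.9, 200.9] [0.4668 0.2253 0.124 ]
[400, 221, 56, 47, 1131] [426.0, 244.8] [0.4355 0.1125 0.124 ]
```

View pics/p6.png

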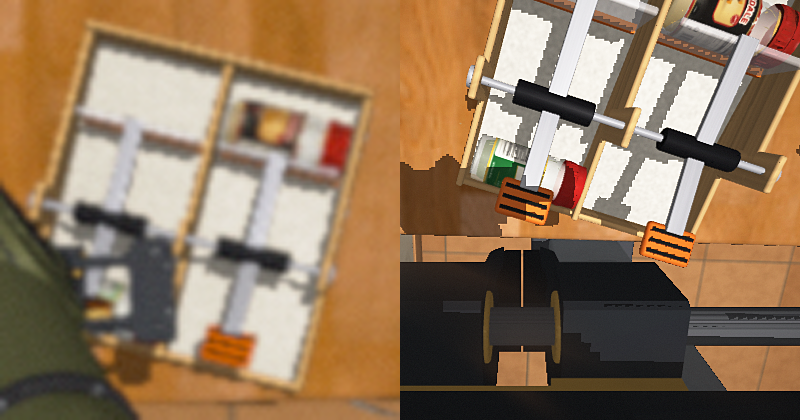

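The last view shows the green jar lying against the front fence under the left paddle, at about (530,170). Both paddles are up and back where they started, both gates are shut, and the black-labelled jar is still behind its gate. The arm is clear, so I'm handing in.

```bash
python3 -c "
from plant import r
print(r.finish_job())"
```

```text
the job is handed in; nothing more can be done
None
```

I handed the job in without a verdict: the green jar is out against the front fence, both paddles are back up with their gates shut, and the black-labelled jar is still behind its gate; the one doubt is that the fingertips sat about 35 mm above the reported TCP, so if the grip check uses that reported point, it may have counted the press as a grip.

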